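# Stop the candle holder rocking

## Task

On the dinner table the oblong steel twin candle holder rocks, because one of its four feet stands up on the edge of the dark serving slate. Turn it on the spot, without lifting it more than 4 cm, until its long side runs along that edge of the slate and all four feet stand on the tablecloth, level and no longer rocking, then let go. Leave the goblet and the candle tumbler standing where they are.

Things in the scene. Friction and masses are not known exactly. Their poses are not given: they have to be found in the camera images.
- holder: Twin candle holder, loose, 0.5 kg, steel: deck 90 (x) by 180 mm (y, long axis), top 28 mm up, on four 14 mm feet at x +-35, y +-75. Glass cups fixed on it at y +-55, tops 68 mm up. Between them a flat upright handle, 12 mm thick (x), 44 wide (y), top 114 mm up: grip across its thickness. Origin: centre between the feet at their undersides, z up. Leans a little at first. Either way round is right.
- slate: Dark serving slate, fixed: 220 (x) by 300 mm (y), 8 mm thick, a white bowl fixed on it. Origin: centre of its underside, on the tablecloth at height 0. Off its long edge at x = -110 (robot's side) stands the holder, centre about 64 mm outside the edge, its y axis 40 to 60 deg anticlockwise (from above) of the slate's y: laid parallel there, it clears the slate.
- goblet: Bystander: a stemmed water goblet of clear glass, 78 mm across, 160 mm tall, loose on the table about 18 cm or more from the candle holder, beside one end of the slate (either end). Origin: centre of the foot's underside.
- tumbler: Bystander: a glass tumbler with one candle in it, 84 mm across at the rim, 80 mm tall, loose on the table beside the other end of the slate. Origin: centre of its underside.
Not all that is in view belongs to the job. Leave any red look-alike of the holder alone.

How it is judged:
By the outcome, as a careful person would: the job done as asked, in the order asked, and still so for the second after the job is handed in, with the robot touching nothing.
It also fails if it takes over 32 s, if anything falls off the work surface, if the arm or the gripper's body presses on something with over 40 N, if the wrist force passes 120 N, or if a joint passes its speed limit or range.

## Robot

A 6-joint arm with a two-finger parallel gripper is mounted at the origin on the work surface. World frame = base frame: x ahead of the robot, y to its left, z up, the work surface at z = 0. Lengths are in mm, angles in rad, forces in N, time in s.
With the tool pointing down it reaches from about 350 to 775 mm from the base axis. Payload 7.3 kg.
Tool frame: the origin (TCP) lies midway between the tips of the shut fingers; the grasp point (between the pads) lies 19 mm behind it; x points along the fingers, y is the direction in which the jaws open and shut, and the axes are right-handed (so a half turn about x gives the same grasp; the last joint's range is limited). The gripper opens to 92 mm and grips with 3 to 60 N. Pads are 19 mm wide; open, the fingers measure 130 mm over their backs; the gripper's body (75 mm by 190 mm) begins 47 mm behind the grasp point.
Start: joints at [-1.254, 0.342, 1.524, -0, 1.275, -0.146], TCP at [234.413, -469.782, 226.741] pointing down, gripper open.
Joint ranges: [-2.53, 2.53], [-0.77, 2.02], [0.04, 2.7], [-1, 4.14], [0.28, 2.66], [-3.11, 3.11]. Speed limits (rad/s): [2.57, 2.57, 3.14, 3.14, 3.14, 3.14].

## Interface

Orientations are given as [roll, pitch, yaw] about the fixed x, y, z axes, in that order (R = Rz(yaw) Ry(pitch) Rx(roll)).
In Python, from plant import get_obs, capture, close_job gives the robot as it stands. The module is installed in compiled form; this text tells all that it offers.
- The arm moves only by the tool send_rows, never from a script. Its argument "moves" is a list of rows, each a list of 4 numbers: the shift along the tool's x, y, z in mm, then the turn about the tool's x in degrees. In form: [[tx, ty, tz, yaw], ...]. A call has 1 to 8 rows; each row shifts and turns the commanded pose from where the row before left it, along the tool's axes as they then stand; what a row does not reach is not made up. A row lasts 1/8 s, in which the tool goes at most 62.5 mm and 10.7 degrees, less where a joint would pass 70% of its speed; a pose out of reach is approached as far as the arm can. A call with a gripper value outside its range is refused whole. "hand" is the opening, from 0 (shut) to 1 (fully open), set as the call begins (left out, the last holds). The fingers move at their own pace and stop on an object; the grip force is fixed at half the most. Time passes only in rows, so rows that do not move let the fingers close. It gives the time, the measured TCP pose, the force and the opening at its end, in the units of the state.
- get_obs(): the state, without advancing time (a new reading comes with each control period).
- capture(name): name is "scene" or "top" or "wrist"; returns a dict with "image" (400x640x3 uint8, red, green, blue), "K" (3x3 intrinsics, pixels), "position" and "attitude" of the camera in the world; the wrist camera has in their place "mount" (4x4, takes a point from camera to tool coordinates, whose origin is the TCP and whose axes are the tool frame's). Camera axes: x right, y down, z forward; pixel columns grow to the right and rows downward; lengths in mm; the calibration is good to about 2 mm. A picture is of the moment at which its call begins: read the wrist's pose just before it. There is no depth.
- close_job(): hands the job in, once; it reports no verdict.
The state is a dict: "time": time; "joint_positions": joint angles; "dq": joint speeds; "tau": joint torques, N m; "tool_pos": TCP position; "tcp_rot": TCP orientation; "contact_force": force on the tool from outside, world axes, zero at the start; "moment": the same for the moment, N m; "grip_width": finger opening in mm.
Only numpy, scipy, OpenCV 4.12 (cv2) and the standard library are available. Lean on these libraries where they do the work, as an engineer would, in place of code of your own. Each camera call takes 0.05 s, during which the arm holds its last target. There are 200 camera calls.

## Working session

There is one attempt and no reset: what is moved stays moved. The work goes in short steps, Python scripts to look and compute and a tool call to move; the robot and the scene stay as the last step left them, time stands still between calls to the robot, and variables do not carry over. Pictures are saved under pics/ and viewed, about 8 in all and at most 12, crops included, and the job is handed in when it is done.

Besides the shell and the picture viewer there is one more tool, called after ">>>" by a JSON object that holds its "fn" and its "kwargs". send_rows: Moves the arm, as the interface text tells. Its arguments: {"type":"object","properties":{"moves":{"type":"array","items":{"type":"array","items":{"type":"number"}}},"hand":{"type":"number"}},"required":["moves"]}

```bash
mkdir -p pics; cat > h.py <<'E'
import numpy as np,cv2
from plant import get_obs,capture
from scipy.spatial.transform import Rotation as R
def pose(c,o=None):
    if 'mount' in c:
        T=np.eye(4);T[:3,:3]=R.from_euler('xyz',o['tcp_rot']).as_matrix();T[:3,3]=o['tool_pos']
        M=T@np.array(c['mount']);return M[:3,:3],M[:3,3]
    a=np.array(c['attitude'],float)
    A=a if a.shape==(3,3) else R.from_euler('xyz',a).as_matrix()
    return A,np.array(c['position'],float)
def ray(c,uv,z,o=None):
    A,p=pose(c,o);d=A@np.linalg.inv(np.array(c['K']))@np.array([uv[0],uv[1],1.])
    return p+d*(z-p[2])/d[2]
def proj(c,P,o=None):
    A,p=pose(c,o);q=np.array(c['K'])@(A.T@(np.array(P,float)-p));return q[:2]/q[2]
E
python3 - <<'E'
from h import *
import pickle
o=get_obs();print(o['tool_pos'],o['tcp_rot'],o['time'])
for n in('top','scene'):
    c=capture(n);pickle.dump(c,open(n+'.pkl','wb'));cv2.imwrite(f'pics/{n}0.png',c['image'][:,:,::-1]);print(n,c['K'],c['position'],c['attitude'])
E
```

```text
[ 234.27955344 -469.35204523  226.05389786] [-1.70857808  1.56923124  1.895827  ] 0.0
top [[411.42150703   0.         322.86985444]
 [  0.         411.42150703 194.17630223]
 [  0.           0.           1.        ]] [433.43029354  24.8293299  902.20720467] [-2.98091152  0.03850649 -1.54974328]
scene [[508.68500293   0.         320.06677177]
 [  0.         508.68500293 198.39614402]
 [  0.           0.           1.        ]] [1143.40248833  -39.44954739  999.89872737] [-2.59796730e+00  2.47435249e-03  1.42865968e+00]
```

View pics/top0.png

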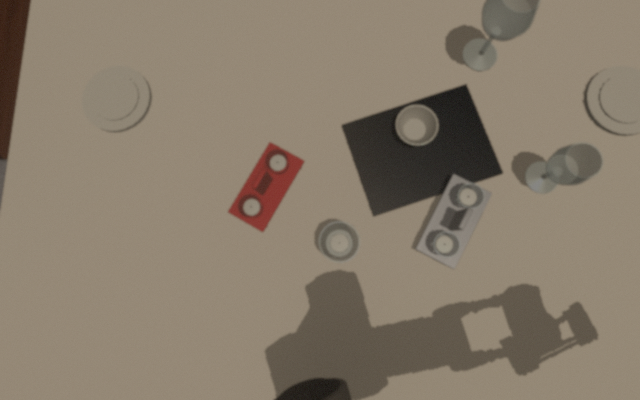

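View pics/scene0.png

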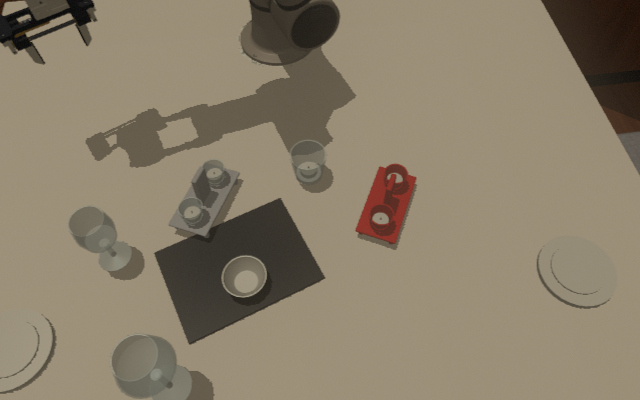

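The top view shows the slate (corners about (343,128), (466,87), (500,172), (374,213)). The steel holder's deck corners are at about (457,175), (491,191), (454,268), (415,249). The goblet foot is at (541,177), the tumbler at (339,241), and the red look-alike at (266,187).

```bash
python3 - <<'E'
from h import *
import pickle
from scipy.optimize import least_squares
t=pickle.load(open('top.pkl','rb'));s=pickle.load(open('scene.pkl','rb'))
def fit(c,pts,z,w,h):
    P=np.array([ray(c,p,z)[:2] for p in pts])
    e=[np.linalg.norm(P[i]-P[(i+1)%4]).round(1) for i in range(4)]
    best=None
    for a0 in np.arange(0,6.3,.4):
        q=lambda v:P-(v[:2]+np.array([[-w,-h],[w,-h],[w,h],[-w,h]])[::1]/2@np.array([[np.cos(v[2]),np.sin(v[2])],[-np.sin(v[2]),np.cos(v[2])]]))
        r=least_squares(lambda v:q(v).ravel(),[*P.mean(0),a0])
        if best is None or r.cost<best.cost: best=r
    print(best.x[:2].round(1),'yaw',np.degrees(best.x[2]).round(1),'rms',np.sqrt(best.cost/4).round(1),e);return best.x
# CCW order in world: slate corners, top view
S=fit(t,[(374,213),(500,172),(466,87),(343,128)],8,300,220)
S2=fit(s,[(186,335),(323,271),(283,202),(156,262)],8,300,220)
H=fit(t,[(415,249),(454,268),(491,191),(457,175)],30,90,180)
print('handle',ray(t,(455,219),114),ray(s,(201,184),95))
print('goblet',ray(t,(541,177),2),ray(s,(115,256),2),'tumbler',ray(t,(339,241),40),ray(s,(309,172),5))
print('cups',ray(t,(467,196),68),ray(t,(443,244),68),ray(s,(214,168),68),ray(s,(191,208),68))
i=t['image'][150:290,390:520,::-1];cv2.imwrite('pics/crop.png',cv2.resize(i,None,fx=5,fy=4.2,interpolation=2)[:600])
E
```

```text
[ 682.2 -152.8] yaw -70.6 rms 5.8 [np.float64(290.0), np.float64(207.2), np.float64(294.6), np.float64(204.2)]
[ 687.9 -150.7] yaw 109.9 rms 12.9 [np.float64(301.0), np.float64(191.2), np.float64(302.2), np.float64(177.3)]
[ 522.8 -216.4] yaw 242.2 rms 3.5 [np.float64(87.6), np.float64(182.0), np.float64(77.8), np.float64(183.2)]
handle [ 516.56373358 -194.31834728  114.        ] [ 530.40287216 -208.52400954   95.        ]
goblet [ 623.81447074 -414.15220784    2.        ] [ 626.0893842  -412.82270176    2.        ] tumbler [474.26275348  25.28213884  40.        ] [472.05628228  27.75712079   5.        ]
cups [ 568.61777911 -232.53168298   68.        ] [ 470.97153364 -181.97526361   68.        ] [ 473.67946196 -184.03931889   68.        ] [ 569.94253929 -235.85900544   68.        ]
```

```bash
cat >> h.py <<'E'
def need(target,yawjaw,o):
    M=R.from_euler('xyz',o['tcp_rot']).as_matrix()
    ya=np.degrees(np.arctan2(M[1,1],M[0,1]));t=(ya-yawjaw+90)%180-90
    print('tcp',np.round(o['tool_pos'],1),'jaw yaw',ya.round(2),'turn(+cw)',t.round(2),'shift tool',(M.T@(np.array(target)-o['tool_pos'])).round(1),'xaxis',M[:,0].round(3))
E
python3 - <<'E'
from h import *
need([521,-209,227],62.2,get_obs())
c=capture('wrist');print(np.round(c['mount'],2))
E
```

```text
tcp [ 234.3 -469.4  226.1] jaw yaw -63.48 turn(+cw) 54.32 shift tool [  -0.7 -105.  -372.8] xaxis [-0.     0.001 -1.   ]
[[  -0.     -0.3     0.95 -158.44]
 [   1.     -0.      0.      0.3 ]
 [   0.      0.95    0.3   -79.68]
 [   0.      0.      0.      1.  ]]
```

>>> {"fn": "send_rows", "kwargs": {"moves": [[0, -15, -53, 0], [0, -15, -53, 0], [0, -15, -53, 0], [0, -15, -53, 0], [0, -15, -53, 0], [0, -15, -53, 0], [0, -15, -53, 0], [0, 0, 0, -10]], "hand": 1}}

```text
time: 1.15
tool_pos: [521.6, -207.1, 226.1]
tcp_rot: [-2.15, 1.57, 1.637]
contact_force: [-1.3, -0.5, 0.3]
grip_width: 92.0
```

>>> {"fn": "send_rows", "kwargs": {"moves": [[0, 0, 0, -10.5], [0, 0, 0, -10.5], [0, 0, 0, -10.5], [0, 0, 0, -10.5], [0, 0, 0, -10.5], [0, 0, 0, -10.5], [0, 0, 0, -10.5], [0, 0, 0, -10.5]]}}

```text
time: 2.15
tool_pos: [519.3, -210.1, 226.4]
tcp_rot: [-2.523, 1.57, 2.728]
contact_force: [-0.2, -0.6, 0.0]
grip_width: 91.7
```

>>> {"fn": "send_rows", "kwargs": {"moves": [[0, 0, 0, -10.5], [0, 0, 0, -10.5], [0, 0, 0, -10.5], [0, 0, 0, 0], [0, 0, 0, 0]]}}

```text
time: 2.78
tool_pos: [519.4, -210.2, 226.6]
tcp_rot: [-2.93, 1.571, 2.861]
contact_force: [-0.4, 0.1, 0.7]
grip_width: 92.0
```

```bash
python3 - <<'E'
from h import *
import pickle
o=get_obs();c=capture('wrist');pickle.dump((c,o),open('w.pkl','wb'));print(o['time'],o['joint_positions'])
need([521,-209,227],62.2,o)
cv2.imwrite('pics/w.png',c['image'][:,:,::-1])
E
```

```text
2.775 [-5.21179353e-01  4.07307022e-01  1.42495715e+00 -7.11903711e-05
  1.30960838e+00 -1.59999667e+00]
tcp [ 519.4 -210.2  226.6] jaw yaw 61.81 turn(+cw) -0.39 shift tool [-0.4  1.8  0.8] xaxis [-0.  0. -1.]
```

View pics/w.png

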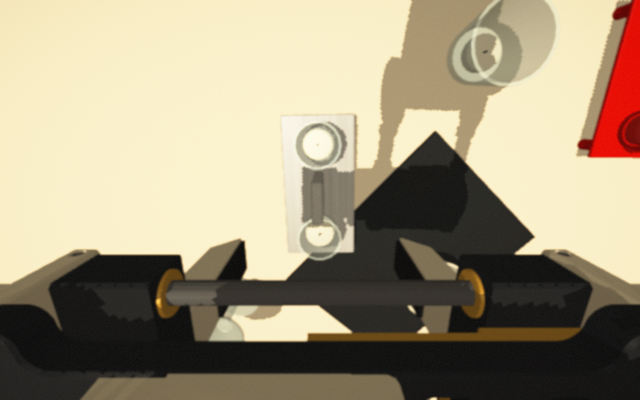

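The wrist view shows the handle centred between the jaws at about (317,196). The cups are at (320,145) and (320,238), and the slate's near edge runs from (435,132) to (287,280).

```bash
python3 - <<'E'
from h import *
import pickle
c,o=pickle.load(open('w.pkl','rb'));t=pickle.load(open('top.pkl','rb'));s=pickle.load(open('scene.pkl','rb'))
# subpixel slate edge: walk in wrist img along rows
def edge(c,rows,x0,w,o,sgn=1):
    g=cv2.GaussianBlur(c['image'],(0,0),1).mean(2);P=[]
    for r in rows:
        xc=x0(r);seg=g[r,int(xc-w):int(xc+w)];P.append((int(xc-w)+np.argmin(np.diff(seg))+1,r))
    Q=np.array([ray(c,p,8,o)[:2] for p in P]);l=cv2.fitLine(Q.astype(np.float32),cv2.DIST_HUBER,0,.01,.01).ravel()
    print('edge yaw',np.degrees(np.arctan2(l[1],l[0]))%180,'pt',l[2:],'resid',np.abs((Q-l[2:])@[-l[1],l[0]]).max().round(1));return l
l1=edge(c,[*range(138,160,2),*range(256,278,2)],lambda r:435-(r-132),8,o)
# top view: near edge (374,213)->(500,172), use columns: transpose
tt=dict(t)
g=cv2.GaussianBlur(t['image'],(0,0),1).mean(2);P=[]
for x in range(380,422,3):
    yc=int(213-(x-374)*41/126);P.append((x,yc-6+np.argmax(np.diff(g[yc-6:yc+7,x]))+.5))
for x in range(352,460,4):pass
Q=np.array([ray(t,p,8)[:2] for p in P]);print('top near edge yaw',np.degrees(np.arctan2(*(Q[-1]-Q[0])[::-1]))%180)
P=[]
for x in range(350,460,4):
    yc=int(128-(x-343)*41/123);P.append((x,yc-6+np.argmin(np.diff(g[yc-6:yc+7,x]))+.5))
Q=np.array([ray(t,p,8)[:2] for p in P]).astype(np.float32);l=cv2.fitLine(Q,cv2.DIST_HUBER,0,.01,.01).ravel();print('top far edge yaw',np.degrees(np.arctan2(l[1],l[0]))%180)
a=ray(c,(320,145),68,o);b=ray(c,(320,238),68,o);print('cups',a,b,(a+b)/2,np.linalg.norm(a-b),np.degrees(np.arctan2(*(a-b)[1::-1])))
h=ray(c,(317,196),114,o);print('handle',h)
d=(a+b)[:2]/2-l1[2:];print('dist centre-edge',abs(d@[-l1[1],l1[0]]))
P=[ray(c,p,28,o) for p in[(281,115),(355,114),(354,251),(289,252)]];print(np.round(P,1))
for i in(0,1):
    v=(P[i]-P[3-i]);print(np.degrees(np.arctan2(v[1],v[0])),np.linalg.norm(v))
need([521,-209,227],62.2,o)
E
```

```text
edge yaw 109.412575 pt [ 564.34235 -144.88281] resid 1.1
top near edge yaw 109.45873365056863
top far edge yaw 109.21496
cups [ 472.87157528 -186.86458943   68.        ] [ 570.87636706 -239.4085838    68.        ] [ 521.87397117 -213.13658661   68.        ] 111.20166616147817 151.80259459945253
handle [ 511.67613022 -210.95536613  114.        ]
dist centre-edge 62.739410629085235
[[ 422.6 -213.3   28. ]
 [ 463.7 -134.3   28. ]
 [ 626.1 -215.4   28. ]
 [ 584.7 -295.9   28. ]]
152.96772074018224 181.91834225525187
153.46967307861152 181.49725742293072
tcp [ 519.4 -210.2  226.6] jaw yaw 61.81 turn(+cw) -0.39 shift tool [-0.4  1.8  0.8] xaxis [-0.  0. -1.]
```

>>> {"fn": "send_rows", "kwargs": {"moves": [[40, 0, 0, 0], [40, 0, 0, 0], [30, 0, 0, 0], [20, 0, 0, 0], [10, 0, 0, 0], [6, 0, 0, 0], [0, 0, 0, 0]]}}

```text
time: 3.7
tool_pos: [519.7, -210.3, 81.0]
tcp_rot: [-0.186, 1.57, -0.675]
contact_force: [-0.4, -0.2, 0.0]
grip_width: 92.2
```

>>> {"fn": "send_rows", "kwargs": {"moves": [[0, 0, 0, 0], [0, 0, 0, 0], [0, 0, 0, 0], [0, 0, 0, 0], [0, 0, 0, 0], [0, 0, 0, 0], [0, 0, 0, 0], [0, 0, 0, 0]], "hand": 0}}

```text
time: 4.7
tool_pos: [519.5, -210.2, 80.7]
tcp_rot: [-2.124, 1.571, -2.612]
contact_force: [0.8, -0.6, -0.2]
grip_width: 16.4
```

>>> {"fn": "send_rows", "kwargs": {"moves": [[0, 0, 0, 0], [0, 0, 0, 0], [0, 0, 0, 0], [0, 0, 0, 0]]}}

```text
time: 5.2
tool_pos: [519.4, -210.1, 80.6]
tcp_rot: [-3.008, 1.57, 2.786]
contact_force: [0.4, -0.6, -2.3]
grip_width: 11.8
```

>>> {"fn": "send_rows", "kwargs": {"moves": [[-6, 0, 0, 0], [-6, 0, 0, 0], [-4, 0, 0, 0], [0, 0, 0, 0]]}}

```text
time: 5.7
tool_pos: [519.7, -210.3, 97.1]
tcp_rot: [-0.082, 1.57, -0.57]
contact_force: [0.2, 0.5, -6.7]
grip_width: 11.4
```

```bash
python3 - <<'E'
from h import *
import pickle
o=get_obs();print(o['contact_force'],o['grip_width'],o['moment'])
need([521,-209,97],62.2,o)
c=capture('wrist');a=c['image'][:,:,::-1]
c2=capture('scene');b=cv2.resize(c2['image'][130:330,130:380,::-1],None,fx=2,fy=2)
print(a.shape,b.shape)
cv2.imwrite('pics/w2.png',cv2.hconcat([cv2.resize(a[:,120:520],(300,300)),cv2.resize(b,(375,300))]))
E
```

```text
[ 0.19908678  0.4731069  -6.68130528] 11.405940124876416 [ 0.05383989 -0.07481616 -0.05759513]
tcp [ 519.7 -210.3   97.1] jaw yaw 62.01 turn(+cw) -0.19 shift tool [0.1 1.8 0.5] xaxis [ 0.001 -0.    -1.   ]
(400, 640, 3) (400, 500, 3)
```

View pics/w2.png

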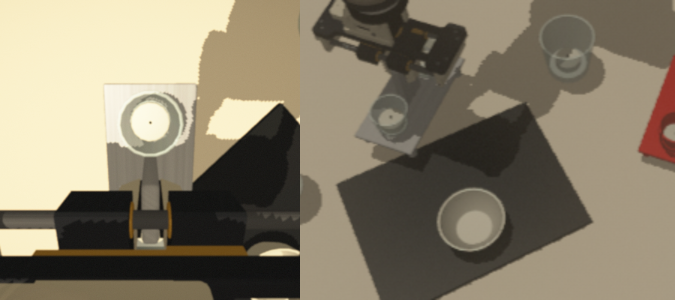

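Held, and the load reads about the holder's weight (5–7 N). Next I turn it 42.6° clockwise.

>>> {"fn": "send_rows", "kwargs": {"moves": [[0, 0, 0, 4], [0, 0, 0, 8], [0, 0, 0, 9], [0, 0, 0, 9], [0, 0, 0, 8], [0, 0, 0, 4.6], [0, 0, 0, 0], [0, 0, 0, 0]]}}

```text
time: 6.8
tool_pos: [519.4, -210.2, 96.6]
tcp_rot: [-2.271, 1.571, 2.781]
contact_force: [0.4, 0.4, -6.4]
grip_width: 11.9
```

```bash
python3 - <<'E'
from h import *
import pickle
o=get_obs();print(o['contact_force'],o['grip_width'])
need([521,-209,81],19.4,o)
c=capture('wrist');cv2.imwrite('pics/w3.png',c['image'][:,:,::-1]);pickle.dump((c,o),open('w3.pkl','wb'))
E
```

```text
[ 0.42378445  0.39374289 -6.43991031] 11.891924054022358
tcp [ 519.4 -210.2   96.6] jaw yaw 19.51 turn(+cw) 0.11 shift tool [15.6  1.9 -0.6] xaxis [-0.  0. -1.]
```

View pics/w3.png

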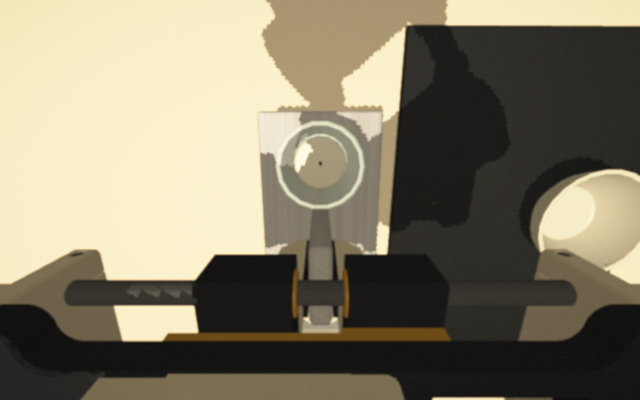

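The deck now lies parallel to the slate edge, with a clear strip of cloth between them (deck right edge at column ~380, slate edge at ~400). I lower it gently.

>>> {"fn": "send_rows", "kwargs": {"moves": [[5, 0, 0, 0], [5, 0, 0, 0], [3, 0, 0, 0], [0, 0, 0, 0], [0, 0, 0, 0]]}}

```text
time: 7.48
tool_pos: [519.6, -210.3, 83.8]
tcp_rot: [0.487, 1.57, -0.745]
contact_force: [-0.0, 0.3, -6.5]
grip_width: 11.9
```

>>> {"fn": "send_rows", "kwargs": {"moves": [[1.5, 0, 0, 0], [1.5, 0, 0, 0], [0, 0, 0, 0], [0, 0, 0, 0]]}}

```text
time: 7.98
tool_pos: [519.5, -210.2, 80.7]
tcp_rot: [-0.391, 1.571, -1.623]
contact_force: [0.2, 0.2, -6.2]
grip_width: 11.9
```

>>> {"fn": "send_rows", "kwargs": {"moves": [[1, 0, 0, 0], [1, 0, 0, 0], [0, 0, 0, 0], [0, 0, 0, 0]]}}

```text
time: 8.48
tool_pos: [520.0, -211.2, 79.6]
tcp_rot: [0.367, 1.568, -0.865]
contact_force: [-2.4, -4.6, 4.7]
grip_width: 11.6
```

Contact: net force rises by about 11 N. Release, then straight up.

>>> {"fn": "send_rows", "kwargs": {"moves": [[0, 0, 0, 0], [0, 0, 0, 0], [0, 0, 0, 0], [0, 0, 0, 0], [0, 0, 0, 0], [0, 0, 0, 0], [0, 0, 0, 0], [0, 0, 0, 0]], "hand": 0.7}}

```text
time: 9.48
tool_pos: [519.5, -210.2, 78.7]
tcp_rot: [0.073, 1.571, -1.159]
contact_force: [0.0, 0.1, 0.5]
grip_width: 64.3
```

>>> {"fn": "send_rows", "kwargs": {"moves": [[-10, 0, 0, 0], [-25, 0, 0, 0], [-40, 0, 0, 0], [-40, 0, 0, 0], [-40, 0, 0, 0], [0, 0, 0, 0], [0, 0, 0, 0]]}}

```text
time: 10.35
tool_pos: [519.1, -210.0, 233.4]
tcp_rot: [-2.318, 1.57, 2.734]
contact_force: [0.3, -0.1, -0.1]
grip_width: 63.9
```

```bash
python3 - <<'E'
from h import *
import pickle
o=get_obs();c=capture('wrist');cv2.imwrite('pics/w4.png',c['image'][:,:,::-1]);pickle.dump((c,o),open('w4.pkl','wb'));need([521,-209,227],19.4,o)
E
```

```text
tcp [ 519.1 -210.   233.4] jaw yaw 19.42 turn(+cw) 0.02 shift tool [ 6.4  2.1 -0.3] xaxis [-0.001  0.    -1.   ]
```

View pics/w4.png

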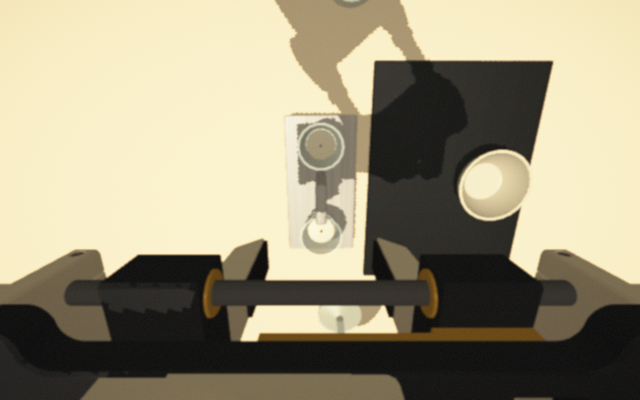

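The deck spans (287,115)–(355,248), parallel to the slate edge at columns ~375 to 364, and is fully off the slate. I back off for a clear overview.

>>> {"fn": "send_rows", "kwargs": {"moves": [[0, -40, 0, 0], [0, -45, 0, 0], [0, -45, 0, 0], [0, -40, 0, 0], [0, 0, 0, 0], [0, 0, 0, 0]]}}

```text
time: 11.15
tool_pos: [359.3, -266.5, 233.2]
tcp_rot: [-3.044, 1.57, 2.007]
contact_force: [0.5, 0.1, 0.7]
grip_width: 64.4
```

```bash
python3 - <<'E'
from h import *
import pickle
c,o=pickle.load(open('w4.pkl','rb'))
yw=lambda a,b:np.degrees(np.arctan2(*(a-b)[1::-1]))%180
a,b=ray(c,(357,115),28,o),ray(c,(353,248),28,o);s1,s2=ray(c,(375,61),8,o),ray(c,(364,274),8,o)
print('deck edge yaw',yw(a,b),np.linalg.norm(a-b),'slate',yw(s1,s2))
n=np.array([np.cos(np.radians(19.4)),np.sin(np.radians(19.4))])
print('gap',(s1-a)[:2]@n,(s2-b)[:2]@n)
u,v=ray(c,(321,146),68,o),ray(c,(321,234),68,o);print('cups',u,v,yw(u,v),np.linalg.norm(u-v),'mid',(u+v)/2)
t=capture('top');s=capture('scene')
ti=t['image'][20:290,300:620,::-1].copy();si=s['image'][130:330,60:380,::-1]
# level model overlay
m=(u+v)[:2]/2;A=np.array([n,[-n[1],n[0]]])
for i,j in[(-45,-90),(45,-90),(45,90),(-45,90)]:
    p=proj(t,[*(m+np.array([i,j])@A),28]);cv2.circle(ti,(int(round(p[0]-300)),int(round(p[1]-20))),1,(0,0,255),-1)
g=lambda i:cv2.resize(i,None,fx=1.25,fy=1.25*270/i.shape[0] if 0 else 1.25)
cv2.imwrite('pics/f1.png',cv2.vconcat([g(ti),g(si)]))
old=pickle.load(open('top.pkl','rb'))['image'].astype(int);d=np.abs(old-t['image']).max(2)
for nm,(x0,x1,y0,y1) in dict(goblet=(520,605,140,200),tumbler=(315,362,218,264)).items():print(nm,'diff',d[y0:y1,x0:x1].mean().round(1))
E
```

```text
deck edge yaw 109.83253970261075 179.1483738832112 slate 109.45292744789049
gap 22.071400066927012 20.992419030488186
cups [ 502.59611351 -163.40294842   68.        ] [ 538.31517379 -264.44126874   68.        ] 109.46951666067908 107.16619542314919 mid [ 520.45564365 -213.92210858   68.        ]
goblet diff 4.8
tumbler diff 4.7
```

View pics/f1.png

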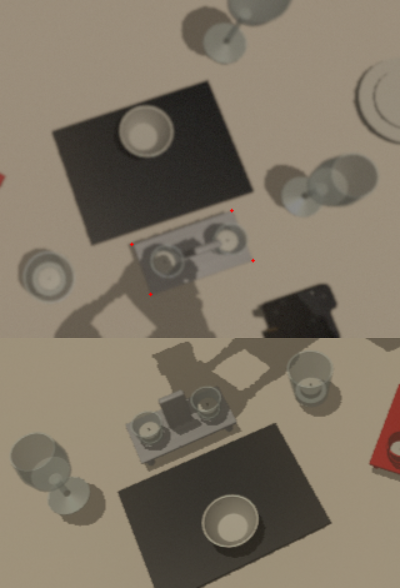

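The overview shows the holder level, parallel to the slate and clear of it. The goblet and tumbler are where they were. I hand the job in.

```bash
python3 -c "
from plant import close_job
print(close_job())"
```

```text
the job is handed in; nothing more can be done
None
```

I turned the candle holder parallel to the slate edge. All four feet look to be on the tablecloth, and I let go and handed the job in. I gripped it across the handle, lifted it about 16 mm, turned it 42.6° clockwise on the spot, lowered it until it touched and released. The last move ended at about 11 s of the 32 s allowed.

**Last checks:**
- **Alignment:** the holder's long side runs at about 109.5–109.8°, and the slate edge at about 109.4°.
- **Clearance:** the strip of cloth between deck and slate measures about 21–22 mm, a little over the roughly 19 mm expected.
- **Position:** the holder's centre stayed within about 5 mm of where it started.
- **Level:** it looks flat in the final pictures. I did not measure its tilt or test it for rocking.
- **Bystanders:** I never touched the goblet, tumbler or red look-alike. The goblet and tumbler show only a small image difference from the start, which I take to be camera noise.

**Disagreement:** the distance between the cup centres measured 107 mm where it should be 110, about 3 mm short. I put this down to reading pixels by eye. My first top-view slate corners also came out about 5–10 mm small per side, so I took the edge direction from line fits instead.

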